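# Hold the seal stamp ready over the wet painting

## Task

Lift the red-handled stamp up and off its forked hook, carry it over the caddy of paint pots, and finish holding it level about 1 cm above the painting, centred over the red rectangular outline with its long sides parallel to the outline's long sides, ready to be pressed. The paint is wet: never touch the painting with the stamp or the gripper, do not touch the caddy or its pots, and leave the blue-handled stamp hanging where it is. Do not put the stamp down or let go: the program finishes while the gripper holds it still in the air.

Things in the scene. Friction and masses are not known exactly. Their poses are not given: they have to be found in the camera images.
- stamp: red-handled stamp, 0.13-0.22 kg. From the face up: wooden block 60 (x) x 40 (y) mm, z 0-22 mm; brass neck 12 mm thick to z 60; round collar 40 mm wide, z 60-66; red bar handle 40 (x) x 24 (y) mm, z 66-112. Origin: centre of the face (underside), z up; a half turn about z is the same. Hangs upright by its collar on either fork, within 0.25 rad of the rack's yaw, face 90 mm up
- blue_stamp: the other stamp, blue handle, same neck, collar and handle, but a round block 44 mm in diameter; it hangs on the other fork of the rack. Origin at the centre of its underside, z up. A bystander, to be left hanging
- rack: fixed stamp rack: wooden base 130 x 220 x 12 mm; a steel post and crossbar 50 mm to +x of the origin carry two forked steel hooks that point to the rack's -x, their middles at x = 0, y = +65 and y = -65 mm. Nothing of it is higher than 160 mm. Origin at table level, z up
- prongs (a point): point midway between the two forks, level with the tops of their prongs, 150 mm above the table; axes as the rack's. A fork is two 6 mm prongs 16 mm apart along x, tips turned up 10 mm at x = -32 mm. The stamp's neck hangs in the gap, its collar on the prongs: raise it 13 to 27 mm (at 32 mm its block meets the prongs from below), then draw it out along -x by 70 mm or more
- caddy: fixed plywood caddy between the rack and the painting: open box 290 mm (x) by 92 mm (y), 50 mm high, three compartments in a row along x with one paint pot in each. Origin at the centre of its underside, on the table, z up
- pot_orange: round open paint pot, white plastic with orange band and orange paint, 64 mm in diameter, 75 mm high, 0.18 kg, standing loose on the floor of one of the caddy's three compartments (its rim is 81 mm above the table); origin at the centre of its underside, z up. A bystander
- pot_green: round open paint pot, white plastic with green band and green paint, 64 mm in diameter, 75 mm high, 0.18 kg, standing loose on the floor of one of the caddy's three compartments (its rim is 81 mm above the table); origin at the centre of its underside, z up. A bystander
- pot_yellow: round open paint pot, white plastic with yellow band and yellow paint, 64 mm in diameter, 75 mm high, 0.18 kg, standing loose on the floor of one of the caddy's three compartments (its rim is 81 mm above the table); origin at the centre of its underside, z up. A bystander
- painting: fixed wooden board 310 mm (x) by 215 mm (y) with a painted sheet on it; the paper's upper side is 14 mm above the table. Origin at the centre of the underside, on the table, z up. Wet: must not be touched
- outline (a point): centre of the red rectangular outline on the paper, at the paper's upper side (14 mm above the table); the outline's opening is 76 mm along x and 56 mm along y, drawn with a 4 mm wide red line, so a centred stamp has 8 mm of white paper showing all round. Axes as the painting's: x along the long sides, z up
Things that resemble listed ones, but are neither listed nor needed, are in the scene too. Of the things that look like the stamp, the smallest one is meant.

How it is judged:
By the outcome, as a careful person would: the job done as asked, in the order asked, and still so for the second after the job is handed in, while the arm keeps its last pose, push and grip.
It also fails if it takes over 58 s, if anything falls off the work surface, if the arm or the gripper's body presses on something with over 40 N, if the wrist force passes 120 N, or if a joint passes its speed limit or range.

## Robot

A 6-joint arm with a two-finger parallel gripper is mounted at the origin on the work surface. World frame = base frame: x ahead of the robot, y to its left, z up, the work surface at z = 0. Lengths are in m, angles in degrees, forces in N, time in s.
With the tool pointing down it reaches from about 0.35 to 0.875 m from the base axis. Payload 4.2 kg.
Tool frame: the origin (TCP) lies midway between the tips of the shut fingers; the grasp point (between the pads) lies 19 mm behind it (r.pinch_z is the distance from the TCP to the grasp point, in m); z points along the fingers, y is the line along which they close (so a half turn about z gives the same grasp; the last joint's range is limited). The gripper opens to 87 mm and grips with 3 to 60 N. Pads are 19 mm wide; open, the fingers measure 117 mm over their backs; the gripper's body (75 mm by 190 mm) begins 51 mm behind the grasp point.
Start: joints at [85.806, 22.042, 0.453, 0, -68.411, -14.817], TCP at [0.204, 0.591, 0.223] pointing down, gripper open.
Joint ranges: [-179.83, 179.83], [-69.29, 118.12], [-61.27, 80.66], [-181.25, 117.63], [-171.15, -9.14], [-177.46, 177.46]. Speed limits (degrees/s): [159.86, 159.86, 180, 180, 180, 180].

## Interface

Orientations are given as a 3x3 rotation matrix whose columns are the frame's x, y, z axes.
In Python, from station import r, imaging, models gives the robot as it stands. The module is installed in compiled form; this text tells all that it offers.
- The arm moves only by the tool apply_moves, never from a script. Its argument "moves" is a list of rows, each a list of 2 entries, a list of its own where there are three numbers: the shift along the tool's x, y, z in m, then the turn about the tool's z in degrees. A call has 1 to 5 rows; each row shifts and turns the commanded pose from where the row before left it, along the tool's axes as they then stand; what a row does not reach is not made up. A row lasts 1/12 s, in which the tool goes at most 41.7 mm and 7.16 degrees, less where a joint would pass 70% of its speed; a pose out of reach is approached as far as the arm can. A call is refused whole if a number of a shift passes 0.0417 or a number of a turn 7.16, either way. A call with a gripper value outside its range is refused whole. "hand" is the finger opening in m, from 0 to 0.087, set as the call begins (left out, the last holds). The fingers move at their own pace and stop on an object; the grip force is fixed at half the most. Time passes only in rows, so rows that do not move let the fingers close. It gives the time, the measured TCP pose, the force, the opening and the grip force at its end, in the units of the state.
- r.sense(): the state, without advancing time (a new reading comes with each control period).
- imaging.capture(name): name is "scene" or "top" or "wrist"; returns a dict with "frame" (384x512x3 uint8, blue, green, red), "intrinsics" (3x3 intrinsics, pixels), "eye" and "orientation" of the camera in the world. Camera axes: x right, y down, z forward; pixel columns grow to the right and rows downward; lengths in m; the calibration is good to about 2 mm. A picture is of the moment at which its call begins. There is no depth.
- r.finish_job(): hands the job in; it is judged then, once.
Trained networks look in a picture, given as the dict that the camera call returned (one of the last four; its "shot" number tells which), for a name from the list of things; names that differ only in an ending like _2 or _b are one class to them, and where a whole thing is asked for, a point or a joint stands for the part that bears it (a point fixed in the world has none). Each returns a list of dicts, best first, with "confidence" (0 to 1); they miss things now and then, are a little off and sometimes report something else, mostly with a low value. They report only what shows in the picture. A call takes as long as a camera call. They do not tell look-alikes from the thing itself.
- models.cut_out(picture, target): "region" (384x512 bool, what is visible of it) and "extent" ([left, top, width, height] as shares, 0 to 1, of the picture: columns of its width, rows of its height, round what is visible of it).
- models.place_of(picture, target): "at" ([column, row] as shares, 0 to 1, of the picture: columns of its width, rows of its height: a listed point, or the origin of a listed thing).
The state is a dict: "time_s": time; "joints": joint angles; "joint_velocities": joint speeds; "effort": joint torques, N m; "tcp_pos": TCP position; "ee_rot": TCP orientation; "wrist_force": force on the tool from outside, world axes, zero at the start; "moment": the same for the moment, N m; "gripper_width": opening from 0.0 (shut) to 1.0 (fully open); "gripper_force": force on a finger pad.
Only numpy, scipy, OpenCV 4.12 (cv2) and the standard library are available. Lean on these libraries where they do the work, as an engineer would, in place of code of your own. Each camera call takes 0.05 s, during which the arm holds its last target. There are 200 camera calls.

## Working session

There is one attempt and no reset: what is moved stays moved. The work goes in short steps, Python scripts to look and compute and a tool call to move; the robot and the scene stay as the last step left them, time stands still between calls to the robot, and variables do not carry over. Pictures are saved under pics/ and viewed, at most 10 in all, crops included, and the job is handed in when it is done.

Besides the shell and the picture viewer there is one more tool, called after "Call:" in YAML: its name, and indented under it one key for each argument. apply_moves: Moves the arm, as the interface text tells. Its arguments: {"type":"object","properties":{"moves":{"type":"array"},"hand":{"type":"number"}},"required":["moves"]}

```bash
mkdir -p pics
cat > h.py <<'E'
import numpy as np, cv2
from station import r, imaging, models
def ray(p,at):
    K=np.array(p["intrinsics"]);u=np.array([at[0]*512,at[1]*384,1]);d=np.array(p["orientation"])@np.linalg.solve(K,u)
    return np.array(p["eye"]),d/np.linalg.norm(d)
def onz(p,at,z):
    e,d=ray(p,at);return e+d*(z-e[2])/d[2]
def tri(rs):
    A=0;b=0
    for e,d in rs:
        M=np.eye(3)-np.outer(d,d);A=A+M;b=b+M@e
    return np.linalg.solve(A,b)
def proj(p,X):
    c=np.array(p["orientation"]).T@(np.array(X)-p["eye"]);c=np.array(p["intrinsics"])@c;return c[:2]/c[2]
E
python3 - <<'E'
from h import *
np.set_printoptions(precision=4,suppress=True)
P={}
for n in("scene","top"):
    p=imaging.capture(n);P[n]=p;cv2.imwrite(f"pics/{n}.png",p["frame"])
    print(n,np.array(p["eye"]))
    for t in("stamp","blue_stamp","rack","prongs","caddy","pot_orange","painting","outline"):
        for o in models.place_of(p,t)[:4]:
            a=o["at"];print(t,round(o["confidence"],2),np.array(a)*[512,384],onz(p,a,{"stamp":.09,"blue_stamp":.09,"prongs":.15,"outline":.014}.get(t,0)))
c=np.hstack([P["scene"]["frame"],P["top"]["frame"]])
cv2.imwrite("pics/both.png",cv2.resize(c,(800,300)))
print(r.sense())
E
```

```text
scene [1.1092 0.246  0.8781]
stamp 0.93 [331.776  194.1888] [0.3919 0.1601 0.09  ]
stamp 0.91 [318.4128 336.3072] [0.7325 0.2208 0.09  ]
stamp 0.74 [317.4912 237.6192] [0.5212 0.1617 0.09  ]
blue_stamp 0.71 [378.4192 254.8992] [0.5213 0.2897 0.09  ]
rack 0.68 [345.6   269.184] [0.5168 0.2334 0.    ]
caddy 0.65 [243.5072 256.3968] [0.562  0.0083 0.    ]
pot_orange 0.87 [228.5056 287.0016] [0.6468 0.0065 0.    ]
pot_orange 0.44 [266.9056 225.2928] [ 0.4598  0.0288 -0.    ]
painting 0.66 [149.4016 209.7024] [ 0.5121 -0.2599  0.    ]
outline 0.89 [144.1792 209.8176] [ 0.5263 -0.2636  0.014 ]
top [0.3357 0.0337 1.2422]
stamp 0.96 [187.904  129.1008] [0.6655 0.2014 0.09  ]
stamp 0.82 [202.5984 180.0192] [0.5207 0.1602 0.09  ]
stamp 0.68 [208.384 259.008] [0.3071 0.1444 0.09  ]
blue_stamp 0.67 [158.0032 178.0992] [0.5279 0.2822 0.09  ]
blue_stamp 0.5 [181.8112 186.0864] [0.5048 0.2169 0.09  ]
rack 0.64 [183.3984 184.5888] [0.5224 0.2266 0.    ]
rack 0.41 [202.7008 178.7136] [0.5391 0.1697 0.    ]
prongs 0.91 [178.5856 172.416 ] [0.5321 0.2161 0.15  ]
prongs 0.52 [253.696  141.1968] [0.613  
[... 242 characters left out ...]
    ]
painting 0.74 [352.3072 183.5136] [ 0.5177 -0.2741  0.    ]
outline 0.8 [350.208  181.5936] [ 0.5215 -0.2647  0.014 ]
{'time_s': 0.9, 'joints': array([ 85.8048,  22.0409,   0.4524,  -0.0005, -68.4101, -14.8186]), 'joint_velocities': array([ 0.0541, -0.0091, -0.0583, -0.0008,  0.0461, -0.0861]), 'effort': array([ -0.0001, -39.0454,  18.762 ,   4.2243,   0.0154,  -0.    ]), 'tcp_pos': array([0.2036, 0.5909, 0.2226]), 'ee_rot': array([[ 0.9454, -0.3258, -0.    ],
       [-0.3258, -0.9454,  0.    ],
       [-0.    , -0.    , -1.    ]]), 'wrist_force': array([-0.6038, -0.1812, -0.3471]), 'moment': array([-0.024 ,  0.0215,  0.1053]), 'gripper_force': 0.0, 'gripper_width': 1.0003061799838793}
```

View pics/scene.png

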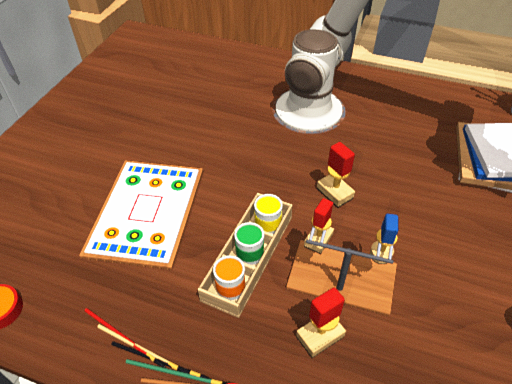

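View pics/top.png

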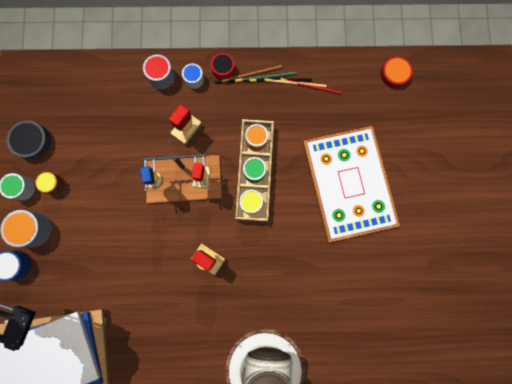

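The scene view shows three red-handled stamps. One hangs on the rack at (322,215), and two larger ones stand at (340,165) and (325,310). The blue stamp is at (388,235), the caddy at (247,253) and the outline at (145,208). In the top view they are at (199,172), (208,259), (184,122), (148,176), (254,170) and (351,182). The small one on the rack is the one meant; I'll triangulate and check it in a crop.

Run:
```python
from h import *
np.set_printoptions(precision=4,suppress=True)
s=imaging.capture("scene");t=imaging.capture("top");w=imaging.capture("wrist")
def best(p,n,ref,z):
    return min(models.place_of(p,n),key=lambda o:np.linalg.norm(onz(p,o["at"],z)[:2]-ref))["at"]
for n,ref,z in(("stamp",(.52,.16),.09),("blue_stamp",(.525,.285),.09),("rack",(.52,.23),0),("caddy",(.56,.015),0),("painting",(.515,-.27),0),("outline",(.523,-.264),.014),("stamp",(.7,.21),.0),("stamp",(.35,.15),0)):
    R=[ray(p,best(p,n,ref,z)) for p in(s,t)];X=tri(R)
    print(n,X,[np.linalg.norm(np.cross(X-e,d)) for e,d in R])
# handle colours in both
for nm,f in(("red",lambda h:((h[...,0]<8)|(h[...,0]>172))),("blue",lambda h:(h[...,0]>100)&(h[...,0]<130))):
    R=[]
    for p,box in((s,(290,190,410,255)),(t,(135,155,215,192))):
        x0,y0,x1,y1=box;h=cv2.cvtColor(p["frame"],cv2.COLOR_BGR2HSV)[y0:y1,x0:x1]
        m=f(h)&(h[...,1]>190)&(h[...,2]>90);n,l,st,c=cv2.connectedComponentsWithStats(m.astype(np.uint8));k=1+np.argmax(st[1:,4])
        R.append(ray(p,[(c[k][0]+x0+.5)/512,(c[k][1]+y0+.5)/384]));print(nm,st[k],c[k]+[x0,y0])
    print(nm,"handle",tri(R))
print("wrist",np.array(w["eye"]),np.array(w["orientation"]),np.array(w["intrinsics"]))
a=cv2.resize(s["frame"][130:350,280:420],None,fx=2.5,fy=2.5,interpolation=cv2.INTER_CUBIC)
b=cv2.resize(t["frame"][95:285,130:230],None,fx=2.89,fy=2.89,interpolation=cv2.INTER_CUBIC)[:a.shape[0]]
b=cv2.copyMakeBorder(b,0,a.shape[0]-b.shape[0],0,0,cv2.BORDER_CONSTANT)
cv2.imwrite("pics/crop.png",np.hstack([a,b]))
# outline corners, top
x0,y0,x1,y1=330,155,372,205
for p,b0 in((t,(330,160,372,203)),(s,(122,188,170,228))):
    x0,y0,x1,y1=b0;h=cv2.cvtColor(p["frame"],cv2.COLOR_BGR2HSV)[y0:y1,x0:x1]
    m=((h[...,0]<8)|(h[...,0]>172))&(h[...,1]>60)
    ys,xs=np.nonzero(m);P=np.array([onz(p,[(x+x0+.5)/512,(y+y0+.5)/384],.014)[:2] for x,y in zip(xs,ys)],dtype=np.float32)
    print("outline rect",cv2.minAreaRect(P*1000))
```

```text
stamp [0.5274 0.1613 0.0944] [np.float64(0.0033207149021989464), np.float64(0.003320714902198882)]
blue_stamp [0.5306 0.288  0.0871] [np.float64(0.002046880228668901), np.float64(0.0020468802286689267)]
rack [ 0.5188  0.2318 -0.0139] [np.float64(0.0016051261868599293), np.float64(0.0016051261868599213)]Traceback (most recent call last):
  File "<stdin>", line 7, in <module>
  File "<stdin>", line 5, in best
ValueError: min() iterable argument is empty
```

Run:
```python
from h import *
np.set_printoptions(precision=4,suppress=True)
s=imaging.capture("scene");t=imaging.capture("top");w=imaging.capture("wrist")
for nm,f in(("red",lambda h:((h[...,0]<8)|(h[...,0]>172))),("blue",lambda h:(h[...,0]>100)&(h[...,0]<130))):
    R=[]
    for p,box in((s,(290,190,410,255)),(t,(135,155,215,192))):
        x0,y0,x1,y1=box;h=cv2.cvtColor(p["frame"],cv2.COLOR_BGR2HSV)[y0:y1,x0:x1]
        m=f(h)&(h[...,1]>190)&(h[...,2]>90);n,l,st,c=cv2.connectedComponentsWithStats(m.astype(np.uint8));k=1+np.argmax(st[1:,4])
        R.append(ray(p,[(c[k][0]+x0+.5)/512,(c[k][1]+y0+.5)/384]));print(nm,st[k],c[k]+[x0,y0])
    print(nm,"handle",tri(R))
print("wrist",np.array(w["eye"]),np.array(w["orientation"]),np.array(w["intrinsics"]))
a=cv2.resize(s["frame"][130:350,280:420],None,fx=2.5,fy=2.5,interpolation=cv2.INTER_CUBIC)
b=cv2.resize(t["frame"][95:285,130:230],None,fx=2.89,fy=2.89,interpolation=cv2.INTER_CUBIC)[:a.shape[0]]
b=cv2.copyMakeBorder(b,0,a.shape[0]-b.shape[0],0,0,cv2.BORDER_CONSTANT)
cv2.imwrite("pics/crop.png",np.hstack([a,b]))
for p,b0 in((t,(330,160,372,203)),(s,(122,188,170,228))):
    x0,y0,x1,y1=b0;h=cv2.cvtColor(p["frame"],cv2.COLOR_BGR2HSV)[y0:y1,x0:x1]
    m=((h[...,0]<8)|(h[...,0]>172))&(h[...,1]>60)
    n,l,st,c=cv2.connectedComponentsWithStats(m.astype(np.uint8));m=l==1+np.argmax(st[1:,4])
    ys,xs=np.nonzero(m);P=np.array([onz(p,[(x+x0+.5)/512,(y+y0+.5)/384],.014)[:2] for x,y in zip(xs,ys)],dtype=np.float32)
    print("outline rect",cv2.minAreaRect(P*1000))
```

```text
red [ 23   8  21  30 408] [322.4338 212.3848]
red [ 56   8  12  17 149] [196.9396 171.1342]
red handle [0.5277 0.1645 0.1803]
blue [ 93  24  15  29 300] [390.4033 227.7733]
blue [12 18  4  6  8] [149.25 176.  ]
blue handle [0.5176 0.2906 0.1747]
wrist [0.2715 0.5669 0.3858] [[-0.3249 -0.9119 -0.2507]
 [-0.9458  0.313   0.0871]
 [-0.001   0.2654 -0.9641]] [[265.9466   0.     252.7088]
 [  0.     265.9466 199.3265]
 [  0.       0.       1.    ]]
outline rect ((517.9388427734375, -268.513916015625), (83.24803161621094, 62.759429931640625), 11.809297561645508)
outline rect ((527.6611938476562, -286.3990783691406), (85.70821380615234, 33.11638259887695), 29.28611946105957)
```

View pics/crop.png

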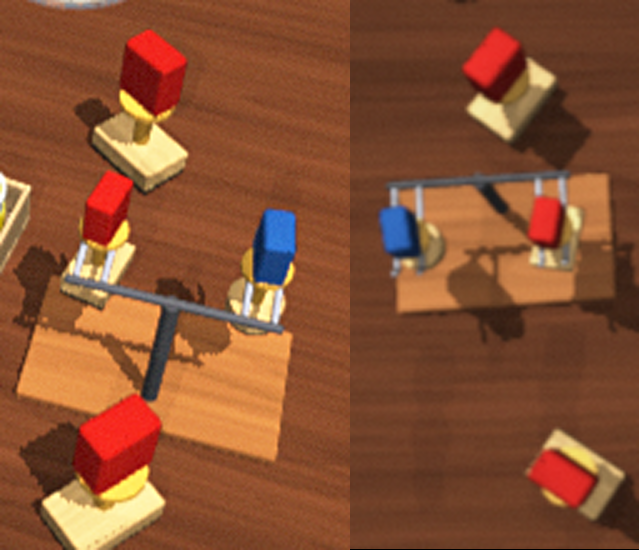

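The crop confirms it: the smaller red stamp hangs on the fork on the -y side, with its handle at about (0.528, 0.164, 0.180). The two larger ones stand on the table. I'm moving to hover over it.

Call:
apply_moves:
  moves:
    - [[0.03, 0.02, -0.015], 0]
    - [[0.03, 0.02, -0.015], 0]
    - [[0.03, 0.022, -0.01], 0]
    - [[0.03, 0.022, -0.01], 0]
    - [[0.03, 0.022, -0.01], 0]
  hand: 0.07

```text
time_s: 2.02
tcp_pos: [0.3115, 0.4403, 0.2832]
ee_rot: [[0.946, -0.325, 0.0], [-0.325, -0.946, 0.0], [0.0, -0.0, -1.0]]
wrist_force: [-0.8, 0.7, 1.6]
gripper_width: 0.817
gripper_force: 0.0
```

Call:
apply_moves:
  moves:
    - [[0.03, 0.022, 0], 0]
    - [[0.03, 0.022, 0], 0]
    - [[0.03, 0.022, 0], 0]
    - [[0.03, 0.022, 0], 0]
    - [[0.03, 0.022, 0], 0]

```text
time_s: 2.43
tcp_pos: [0.4175, 0.2873, 0.283]
ee_rot: [[0.946, -0.325, 0.001], [-0.325, -0.946, 0.001], [0.0, -0.001, -1.0]]
wrist_force: [0.6, 1.1, 0.2]
gripper_width: 0.802
gripper_force: 0.0
```

Call:
apply_moves:
  moves:
    - [[0.03, 0.022, 0], 0]
    - [[0.03, 0.022, 0], 0]
    - [[0.03, 0.022, 0], -5]
    - [[0.02, 0.01, 0], -5]
    - [[0, 0, 0], -5]

```text
time_s: 2.85
tcp_pos: [0.4996, 0.1798, 0.2825]
ee_rot: [[0.998, -0.07, 0.001], [-0.07, -0.998, -0.001], [0.001, 0.001, -1.0]]
wrist_force: [0.0, 0.5, -0.3]
gripper_width: 0.8
gripper_force: 0.0
```

Run:
```python
from h import *
np.set_printoptions(precision=4,suppress=True)
w=imaging.capture("wrist");cv2.imwrite("pics/w1.png",w["frame"]);q=r.sense();print(q["tcp_pos"],q["ee_rot"],q["time_s"],q["gripper_width"],q["wrist_force"])
print(np.array(w["eye"]),proj(w,[.5277,.1645,.18]))
for n in("stamp","prongs","rack"):
    print(n,[(round(o["confidence"],2),onz(w,o["at"],{"stamp":.09,"prongs":.15,"rack":0}[n])) for o in models.place_of(w,n)])
```

```text
[0.4986 0.1809 0.2824] [[ 0.9978 -0.0668 -0.0001]
 [-0.0668 -0.9978 -0.0002]
 [-0.0001  0.0002 -1.    ]] 2.9 0.8013534060864773 [-0.4375  0.1937  0.4148]
[0.5713 0.1745 0.4458] [265.6927 170.4178]
stamp [(0.95, array([0.6623, 0.2109, 0.09  ])), (0.91, array([0.3553, 0.1562, 0.09  ])), (0.85, array([0.5291, 0.1642, 0.09  ]))]
prongs [(0.77, array([0.522 , 0.2264, 0.15  ]))]
rack [(0.95, array([0.5227, 0.224 , 0.    ])), (0.63, array([0.6518, 0.0087, 0.    ]))]
```

View pics/w1.png

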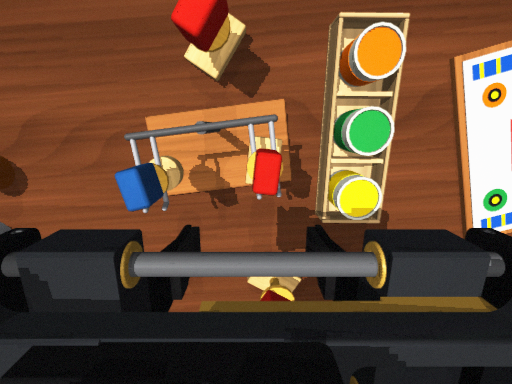

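Wrist view: the red handle is at (267,172) on its fork, the blue one at (139,187), the crossbar runs (128,136)–(275,118), and a big look-alike stands at (275,290) on the draw-out side. I'm fitting the handle's box silhouette for position and yaw.

```bash
cat >> h.py <<'E'
from scipy.optimize import minimize
def redmask(p,box):
    x0,y0,x1,y1=box;h=cv2.cvtColor(p["frame"],cv2.COLOR_BGR2HSV);m=((h[...,0]<9)|(h[...,0]>171))&(h[...,1]>170)&(h[...,2]>70)
    k=np.zeros(m.shape,np.uint8);k[y0:y1,x0:x1]=m[y0:y1,x0:x1]
    n,l,st,c=cv2.connectedComponentsWithStats(k);return (l==1+np.argmax(st[1:,4])).astype(np.uint8)
def hull(p,x,y,yaw,z0,z1,a,b):
    c,s=np.cos(yaw),np.sin(yaw)
    return cv2.convexHull(np.array([proj(p,[x+c*i*a/2-s*j*b/2,y+s*i*a/2+c*j*b/2,z]) for i in(-1,1) for j in(-1,1) for z in(z0,z1)],dtype=np.float32))
def fit(pm,x,y,yaw,z0,a=.04,b=.024,h=.046,fz=True):
    # box fit: mask vs projected hull
    def cost(v):
        t=0
        for p,m in pm:
            k=np.zeros((384*8,512*8),np.uint8)
            H=hull(p,v[0],v[1],v[2],v[3],v[3]+h,a,b)
            o=np.zeros((384,512),np.float32);q=cv2.boundingRect(H);X0,Y0=max(q[0]-3,0),max(q[1]-3,0)
            S=8;W=np.zeros(((q[3]+7)*S,(q[2]+7)*S),np.uint8)
            cv2.fillPoly(W,[np.int32(np.round((H[:,0]-[X0,Y0]+.5)*S))],255)
            G=cv2.resize(W,(q[2]+7,q[3]+7),interpolation=cv2.INTER_AREA)/255.
            hh,ww=min(G.shape[0],384-Y0),min(G.shape[1],512-X0);o[Y0:Y0+hh,X0:X0+ww]=G[:hh,:ww]
            t+=np.abs(o-m).sum()/m.sum()
        return t
    best=None
    for d in(-.15,0,.15):
        v0=np.array([x,y,yaw+d,z0]);sx=np.array([v0]+[v0+e for e in np.diag([.006,.006,.12,.006])])
        g=minimize(cost,v0,method="Nelder-Mead",options=dict(initial_simplex=sx,xatol=1e-5,fatol=1e-5,maxiter=250))
        if best is None or g.fun<best.fun:best=g
    return best.x,best.fun
E
sed -i '/k=np.zeros((384\*8/d' h.py
python3 - <<'E'
from h import *
np.set_printoptions(precision=4,suppress=True)
w=imaging.capture("wrist");t=imaging.capture("top");s=imaging.capture("scene")
mw=redmask(w,(240,140,300,205));mt=redmask(t,(188,155,215,192));ms=redmask(s,(305,190,340,240))
print(mw.sum(),mt.sum(),ms.sum())
for L in([(w,mw)],[(w,mw),(s,ms)],[(w,mw),(t,mt),(s,ms)]):
    v,f=fit(L,.528,.1645,-.05,.156);print(v,np.degrees(v[2]),f)
# crossbar
g=cv2.cvtColor(w["frame"],cv2.COLOR_BGR2GRAY)
pts=[]
for u in range(168,240,3):
    col=g[105:145,u].astype(float);  e=int(np.argmin(cv2.GaussianBlur(col[:,None],(1,5),0)));pts.append(onz(w,[(u+.5)/512,(e+105.5)/384],.15))
pts=np.array(pts);k=np.polyfit(pts[:,1],pts[:,0],1);print("bar slope dx/dy",k,"rack yaw",-np.degrees(np.arctan(k[0])),np.std(pts[:,0]-np.polyval(k,pts[:,1])))
print("rack tops",np.array(r.sense()["tcp_pos"]))
# large stamp on draw side
for ref in((.36,.155),(.65,.21)):
    R=[ray(p,min(models.place_of(p,"stamp"),key=lambda o:np.linalg.norm(onz(p,o["at"],.0)[:2]-ref))["at"]) for p in(t,w)]
    print("big",[onz2 for onz2 in (tri(R),)])
E
```

```text
1141 87 426
[ 0.5255  0.1638 -0.186   0.1425] -10.654165375311242 0.04716193143157558
[ 0.5275  0.1646 -0.1503  0.1558] -8.610896015509534 0.24062956414111647
[ 0.5286  0.1644 -0.1517  0.1569] -8.692980464597667 1.7711117873955644
bar slope dx/dy [0.629  0.4355] rack yaw -32.171252754409196 0.00588777767453551
rack tops [0.497  0.1833 0.2827]
big [array([ 0.3035,  0.1506, -0.0071])]
big [array([ 0.7032,  0.2216, -0.0398])]
```

Run:
```python
from h import *
np.set_printoptions(precision=4,suppress=True)
q=r.sense();print(q["tcp_pos"],q["ee_rot"],q["joint_velocities"])
w=imaging.capture("wrist")
a=onz(w,[128.5/512,136.5/384],.15);b=onz(w,[275.5/512,118.5/384],.15);print(a,b,"yaw",np.degrees(np.arctan2(-(a-b)[0],(a-b)[1])),np.linalg.norm(a-b))
# rack base mask
o=[o for o in models.cut_out(w,"rack")];m=o[0]["region"]
h=cv2.cvtColor(w["frame"],cv2.COLOR_BGR2HSV)
for k in(.012,):
    ys,xs=np.nonzero(m);print("rack",o[0]["confidence"],m.sum())
m0=redmask(w,(240,140,300,205))
import h as H
# wrist only, z fixed
import scipy.optimize as so
for z in(.154,.156,.158):
    best=min((fit([(w,m0)],.527,.1645,-.15,z,h=.202-z) for _ in(0,)),key=lambda g:g[1]);print(best)
crop=cv2.resize(w["frame"][90:220,110:310],None,fx=4,fy=4,interpolation=cv2.INTER_CUBIC)
v=fit([(w,m0)],.527,.1645,-.15,.156)[0]
Hh=hull(w,.527,.164,-.15,.156,.202,.04,.024)
cv2.polylines(crop,[np.int32((Hh[:,0]+.5-[110,90])*4)],True,(255,255,0),1)
cv2.imwrite("pics/w2.png",crop)
```

```text
[0.4972 0.1832 0.2827] [[ 0.9976 -0.0694  0.0001]
 [-0.0694 -0.9976  0.0001]
 [ 0.0001 -0.0002 -1.    ]] [-0.1822  0.1251  0.0362 -0.0743 -0.0231  0.0735]
[0.5674 0.3131 0.15  ] [0.5752 0.1533 0.15  ] yaw 2.7750679599019694 0.16003801099839643
rack 0.62 9687
(array([ 0.5255,  0.1637, -0.1891,  0.1409]), np.float64(0.04457699502264703))
(array([ 0.5257,  0.1637, -0.1906,  0.1428]), np.float64(0.045656791100135215))
(array([ 0.5259,  0.1638, -0.1929,  0.1459]), np.float64(0.04652063663189228))
```

View pics/w2.png

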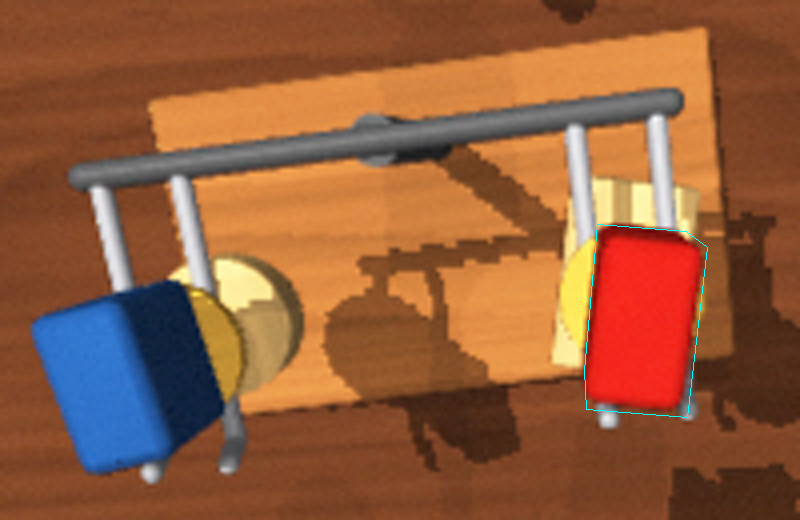

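The crop matches the model: handle at (0.527, 0.164) with yaw about -9°, and rack yaw +2.8°. I'm aligning above it, then descending.

Call:
apply_moves:
  moves:
    - [[0.015, 0.008, 0], 0]
    - [[0.0156, 0.0089, 0], 0]
    - [[0, 0, 0.02], 5.5]
    - [[0, 0, 0.02], 0]
    - [[0, 0, 0.02], 0]

```text
time_s: 3.92
tcp_pos: [0.527, 0.1636, 0.222]
ee_rot: [[0.986, -0.166, 0.001], [-0.166, -0.986, 0.001], [0.001, -0.001, -1.0]]
wrist_force: [-0.2, 0.2, -0.9]
gripper_width: 0.803
gripper_force: 0.0
```

Call:
apply_moves:
  moves:
    - [[0, 0, 0], 0]
    - [[0, 0, 0], 0]

```text
time_s: 4.08
tcp_pos: [0.5265, 0.1634, 0.222]
ee_rot: [[0.986, -0.165, -0.002], [-0.165, -0.986, -0.002], [-0.001, 0.002, -1.0]]
wrist_force: [0.3, 0.1, 0.4]
gripper_width: 0.806
gripper_force: 0.0
```

Run:
```python
from h import *
np.set_printoptions(precision=4,suppress=True)
w=imaging.capture("wrist");q=r.sense();print(q["tcp_pos"],q["ee_rot"])
print(proj(w,[.527,.164,.202]))
cv2.imwrite("pics/w3.png",w["frame"])
m=redmask(w,(225,150,330,340));print(m.sum(),cv2.boundingRect(m))
print(fit([(w,m)],.527,.164,-.16,.156))
```

```text
[0.5273 0.1639 0.2234] [[ 0.9863 -0.1648  0.0011]
 [-0.1648 -0.9863 -0.0003]
 [ 0.0011  0.0001 -1.    ]]
[251.3183 227.0443]
1897 (234, 188, 34, 62)
(array([ 0.5238,  0.165 , -0.1826,  0.1451]), np.float64(0.041444182207412195))
```

View pics/w3.png

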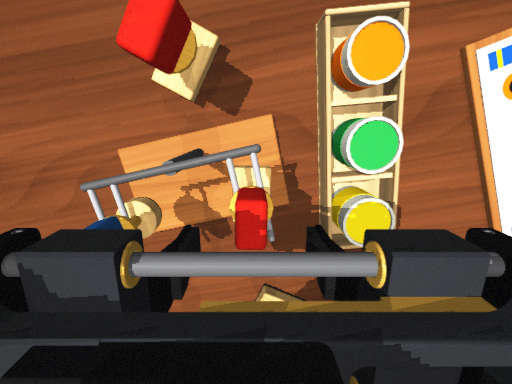

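The handle sits at (251,218), centred between the fingers (about 190–320) and upright in the image, so the yaw matches. Now I descend and grip.

Call:
apply_moves:
  moves:
    - [[0, 0, 0.02], 0]
    - [[0, 0, 0.02], 0]
    - [[0, 0, 0.011], 0]
    - [[0, 0, 0.005], 0]
    - [[0, 0, 0], 0]

```text
time_s: 4.55
tcp_pos: [0.527, 0.1639, 0.1669]
ee_rot: [[0.986, -0.165, 0.0], [-0.165, -0.986, -0.0], [0.0, -0.0, -1.0]]
wrist_force: [-0.3, 0.3, 0.1]
gripper_width: 0.805
gripper_force: 0.0
```

Call:
apply_moves:
  moves:
    - [[0, 0, 0], 0]
    - [[0, 0, 0], 0]
    - [[0, 0, 0], 0]
    - [[0, 0, 0], 0]
    - [[0, 0, 0], 0]
  hand: 0.015

```text
time_s: 4.97
tcp_pos: [0.527, 0.1638, 0.1671]
ee_rot: [[0.986, -0.165, 0.001], [-0.165, -0.986, 0.001], [0.001, -0.001, -1.0]]
wrist_force: [-0.1, 1.0, 0.2]
gripper_width: 0.511
gripper_force: 0.0
```

Call:
apply_moves:
  moves:
    - [[0, 0, 0], 0]
    - [[0, 0, 0], 0]
    - [[0, 0, 0], 0]
    - [[0, 0, 0], 0]
    - [[0, 0, 0], 0]

```text
time_s: 5.38
tcp_pos: [0.5268, 0.1638, 0.1666]
ee_rot: [[0.986, -0.165, 0.0], [-0.165, -0.986, 0.0], [0.0, -0.0, -1.0]]
wrist_force: [-1.1, 0.2, 0.3]
gripper_width: 0.271
gripper_force: 30.0
```

Gripped at 23.6 mm with 30 N. I'm lifting 20 mm, then drawing out along the rack's -x.

Call:
apply_moves:
  moves:
    - [[0, 0, -0.005], 0]
    - [[0, 0, -0.007], 0]
    - [[0, 0, -0.008], 0]
    - [[0, 0, 0], 0]
    - [[0, 0, 0], 0]

```text
time_s: 5.8
tcp_pos: [0.5271, 0.1639, 0.1874]
ee_rot: [[0.986, -0.165, 0.001], [-0.165, -0.986, 0.001], [0.001, -0.001, -1.0]]
wrist_force: [0.4, -0.9, -1.4]
gripper_width: 0.271
gripper_force: 30.0
```

Call:
apply_moves:
  moves:
    - [[-0.0098, 0.0021, 0], 0]
    - [[-0.0098, 0.0021, 0], 0]
    - [[-0.0098, 0.0021, 0], 0]

```text
time_s: 6.05
tcp_pos: [0.4951, 0.1619, 0.186]
ee_rot: [[0.986, -0.166, -0.002], [-0.166, -0.986, -0.001], [-0.001, 0.001, -1.0]]
wrist_force: [-0.4, -0.7, -2.0]
gripper_width: 0.27
gripper_force: 30.0
```

Run:
```python
from h import *
w=imaging.capture("wrist");q=r.sense();print(q["tcp_pos"],q["wrist_force"],q["moment"],q["gripper_width"])
s=imaging.capture("scene");a=cv2.resize(s["frame"][130:330,270:420],None,fx=2.6,fy=2.6,interpolation=cv2.INTER_CUBIC)
b=cv2.resize(w["frame"][120:320,160:310],None,fx=2.6,fy=2.6,interpolation=cv2.INTER_CUBIC);cv2.imwrite("pics/l.png",np.hstack([a,b]))
```

```text
[0.49320766 0.16150683 0.18612076] [-3.98445973 -0.71033574 -2.5677693 ] [-0.07355552  0.45324805  0.03004225] 0.26971819460790897
```

View pics/l.png

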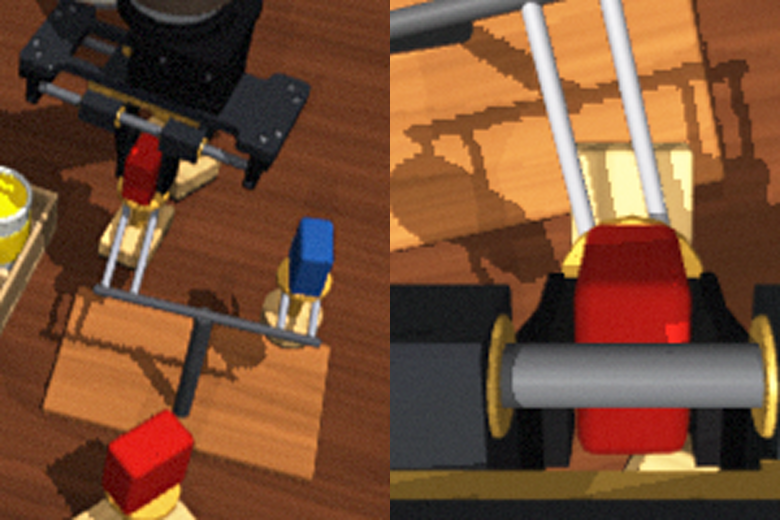

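The stamp is out along the prongs (handle at crop (635,300), collar clear above the tips) and the blue one is undisturbed. I'm checking the force at rest before continuing.

Call:
apply_moves:
  moves:
    - [[0, 0, 0], 0]

```text
time_s: 6.23
tcp_pos: [0.4962, 0.1624, 0.1868]
ee_rot: [[0.986, -0.164, 0.001], [-0.164, -0.986, 0.0], [0.001, -0.0, -1.0]]
wrist_force: [0.8, -0.4, -1.9]
gripper_width: 0.274
gripper_force: 30.0
```

Call:
apply_moves:
  moves:
    - [[-0.0098, 0.0021, 0], 0]
    - [[-0.0098, 0.0021, 0], 0]

```text
time_s: 6.4
tcp_pos: [0.4762, 0.1614, 0.1863]
ee_rot: [[0.986, -0.166, -0.0], [-0.166, -0.986, -0.0], [-0.0, 0.0, -1.0]]
wrist_force: [-0.5, -0.4, -2.1]
gripper_width: 0.271
gripper_force: 30.0
```

Call:
apply_moves:
  moves:
    - [[0, 0, 0], 0]

```text
time_s: 6.48
tcp_pos: [0.4745, 0.1609, 0.1864]
ee_rot: [[0.986, -0.165, -0.002], [-0.165, -0.986, -0.0], [-0.002, 0.001, -1.0]]
wrist_force: [-0.6, 0.3, -2.6]
gripper_width: 0.276
gripper_force: 30.0
```

Only motion transients. I'm finishing the draw-out and rising.

Call:
apply_moves:
  moves:
    - [[-0.016, 0.0035, 0], 0]
    - [[-0.016, 0.0035, 0], 0]
    - [[-0.016, 0.0035, 0], 0]
    - [[0, 0, 0], 0]
    - [[0, 0, -0.015], 0]

```text
time_s: 6.9
tcp_pos: [0.4253, 0.158, 0.1995]
ee_rot: [[0.986, -0.165, -0.005], [-0.165, -0.986, -0.003], [-0.004, 0.004, -1.0]]
wrist_force: [-0.1, -0.4, -1.3]
gripper_width: 0.274
gripper_force: 30.0
```

Call:
apply_moves:
  moves:
    - [[0, 0, -0.02], 0]
    - [[0, 0, -0.02], 0]
    - [[0, 0, -0.015], 0]
    - [[0, 0, 0], 0]
    - [[0, 0, 0], 0]

```text
time_s: 7.32
tcp_pos: [0.4279, 0.1593, 0.2568]
ee_rot: [[0.986, -0.165, 0.001], [-0.165, -0.986, 0.001], [0.001, -0.002, -1.0]]
wrist_force: [-1.1, -0.6, -2.2]
gripper_width: 0.272
gripper_force: 30.0
```

Run:
```python
from h import *
np.set_printoptions(precision=4,suppress=True)
q=r.sense();print(q["tcp_pos"],q["ee_rot"],q["wrist_force"])
t=imaging.capture("top");s=imaging.capture("scene")
h=cv2.cvtColor(t["frame"],cv2.COLOR_BGR2HSV)
# painting white sheet and outline lines on z=.014
for p,b0,nm in((t,(330,160,372,203),"top"),(s,(125,190,166,226),"scene")):
    x0,y0,x1,y1=b0;f=p["frame"][y0:y1,x0:x1].astype(float);wgt=np.clip(f[...,2]-(f[...,0]+f[...,1])/2-30,0,None)
    m=(wgt>0).astype(np.uint8);n,l,st,c=cv2.connectedComponentsWithStats(m,connectivity=8);m=l==1+np.argmax(st[1:,4])
    ys,xs=np.nonzero(m);P=np.array([onz(p,[(x+x0+.5)/512,(y+y0+.5)/384],.014)[:2] for x,y in zip(xs,ys)],dtype=np.float32)
    print(nm,st[1+np.argmax(st[1:,4])],cv2.minAreaRect(P*1000),np.average(P,axis=0,weights=wgt[m]))
for p in(t,s):
    for o in models.place_of(p,"outline"): print(o["confidence"],onz(p,o["at"],.014))
```

```text
[0.4279 0.1593 0.2568] [[ 0.9862 -0.1654  0.0011]
 [-0.1654 -0.9862  0.0014]
 [ 0.0009 -0.0016 -1.    ]] [-1.0961 -0.586  -2.2158]
top [  8   7  27  32 167] ((518.5017700195312, -268.1686096191406), (85.25676727294922, 64.40140533447266), 11.2266845703125) [ 0.5176 -0.2684]
scene [  3   4  35  29 144] ((519.9691772460938, -263.60699462890625), (83.34922790527344, 64.13475036621094), 11.54636001586914) [ 0.5228 -0.2626]
0.89 [ 0.5216 -0.2709  0.014 ]
0.89 [ 0.5288 -0.2605  0.014 ]
```

Call:
apply_moves:
  moves:
    - [[0.012, 0.02, 0], 0]
    - [[0.0168, 0.0274, 0], 0]
    - [[0.0168, 0.0274, 0], 0]
    - [[0.0168, 0.0274, 0], 0]
    - [[0.0168, 0.0274, 0], 0]

```text
time_s: 7.93
tcp_pos: [0.4843, 0.0167, 0.2556]
ee_rot: [[0.986, -0.165, -0.002], [-0.165, -0.986, -0.001], [-0.002, 0.001, -1.0]]
wrist_force: [0.7, 0.7, -1.5]
gripper_width: 0.271
gripper_force: 30.0
```

Call:
apply_moves:
  moves:
    - [[0.0168, 0.0274, 0], 0]
    - [[0.005, 0.032, 0], 0]
    - [[-0.003, 0.035, 0], 0]
    - [[-0.003, 0.035, 0], 0]
    - [[-0.003, 0.035, 0], 0]

```text
time_s: 8.35
tcp_pos: [0.4689, -0.1477, 0.2553]
ee_rot: [[0.986, -0.165, -0.002], [-0.165, -0.986, 0.0], [-0.002, 0.0, -1.0]]
wrist_force: [1.6, 0.0, -1.6]
gripper_width: 0.272
gripper_force: 30.0
```

Call:
apply_moves:
  moves:
    - [[-0.003, 0.035, 0], 0]
    - [[-0.003, 0.035, 0], 0]
    - [[-0.003, 0.035, 0], 0]
    - [[-0.003, 0.02, 0], -5.25]
    - [[0, 0, 0], -5.25]

```text
time_s: 8.77
tcp_pos: [0.4356, -0.2705, 0.2552]
ee_rot: [[1.0, 0.017, -0.003], [0.017, -1.0, 0.0], [-0.003, -0.0, -1.0]]
wrist_force: [0.2, 0.9, -2.2]
gripper_width: 0.27
gripper_force: 30.0
```

Call:
apply_moves:
  moves:
    - [[0, 0, 0], -5.25]
    - [[0, 0, 0], -5.25]
    - [[0, 0, 0], 0]
    - [[0, 0, 0], 0]

```text
time_s: 9.1
tcp_pos: [0.437, -0.2674, 0.2557]
ee_rot: [[0.98, 0.197, -0.002], [0.197, -0.98, 0.0], [-0.002, -0.001, -1.0]]
wrist_force: [0.2, -0.1, -1.2]
gripper_width: 0.272
gripper_force: 30.0
```

Run:
```python
from h import *
np.set_printoptions(precision=4,suppress=True)
q=r.sense();print(q["tcp_pos"],q["ee_rot"],q["wrist_force"],q["gripper_width"])
w=imaging.capture("wrist");cv2.imwrite("pics/w4.png",w["frame"]);print(proj(w,[.519,-.266,.014]),np.array(w["eye"]))
for o in models.place_of(w,"outline"): print(o["confidence"],onz(w,o["at"],.014))
```

```text
[ 0.437  -0.2674  0.2557] [[ 0.9805  0.1968 -0.0017]
 [ 0.1968 -0.9805  0.0005]
 [-0.0015 -0.0008 -1.    ]] [ 0.1517 -0.0578 -1.2148] 0.27179345025059937
[263.026  119.7491] [ 0.5078 -0.2536  0.4188]
0.69 [ 0.5199 -0.2643  0.014 ]
```

View pics/w4.png

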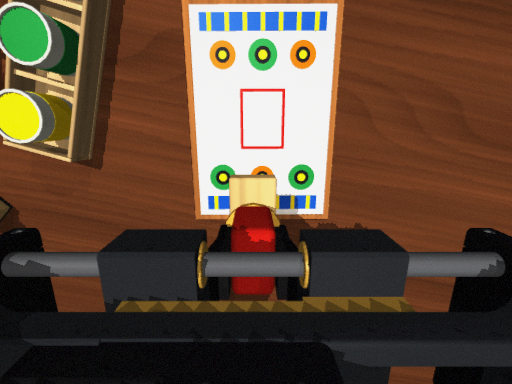

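The outline is at (263,119), aligned with the view axes, and the block's front edge shows at (230–276,177), nearly parallel to it. I'm fitting both numerically.

Run:
```python
from h import *
np.set_printoptions(precision=4,suppress=True)
w=imaging.capture("wrist");q=r.sense();T=np.array(q["tcp_pos"]);R=np.array(q["ee_rot"])
f=w["frame"].astype(float);x0,y0,x1,y1=234,82,292,155;g=f[y0:y1,x0:x1];wt=np.clip(g[...,2]-g[...,:2].mean(-1)-25,0,None)
ys,xs=np.nonzero(wt>0);P=np.array([onz(w,[(x+x0+.5)/512,(y+y0+.5)/384],.014)[:2] for x,y in zip(xs,ys)],np.float32);W=wt[ys,xs]
print("rect",cv2.minAreaRect(P*1000))
# model: line centres form 80x60 rectangle
def cost(v):
    c,s=np.cos(v[2]),np.sin(v[2]);d=P-v[:2];a=np.abs(d@[c,s])-.04;b=np.abs(d@[-s,c])-.03
    return np.minimum(np.maximum(a,b)**2,.006**2)@W
gm=min((minimize(cost,[.519,-.265,a],method="Nelder-Mead",options=dict(initial_simplex=np.array([.519,-.265,a])+np.array([[0,0,0],[.004,0,0],[0,.004,0],[0,0,.05]]),xatol=1e-6,fatol=1e-12)) for a in(.15,.2,.25)),key=lambda k:k.fun)
print("outline",gm.x,np.degrees(gm.x[2]),"tool yaw",np.degrees(np.arctan2(R[1,0],R[0,0])),"rms",np.sqrt(gm.fun/W.sum()))
d=np.r_[gm.x[:2]-T[:2],0];print("delta tool",R.T@d)
# stamp: wood block edges
m=redmask(w,(220,195,285,300));print("handle bbox",cv2.boundingRect(m),m.sum())
h=cv2.cvtColor(w["frame"],cv2.COLOR_BGR2HSV)
for row in range(172,206,3):print(row,[tuple(h[row,c]) and int(h[row,c,1]) for c in range(224,284,2)])
print("edges L",[ [int(v) for v in h[170:212:2,c,2]] for c in(240,253,266)])
fz=T[2]-.0766
for z in(0,.022):
    for a,b in((.03,-.02),(.03,.02),(-.03,-.02),(-.03,.02)):
        X=T+R@[a,b,0];X[2]=fz+z;print(z,a,b,proj(w,X))
```

```text
rect ((518.38427734375, -265.2677307128906), (83.99034118652344, 64.92240142822266), 11.440964698791504)
outline [ 0.5189 -0.2652  0.2035] 11.658595719687906 tool yaw 11.426942870221188 rms 0.0010855713179607467
delta tool [ 0.0805  0.0141 -0.0001]
handle bbox (231, 206, 45, 46) 1817
172 [8, 8, 185, 193, 188, 96, 0, 1, 1, 0, 0, 1, 1, 1, 168, 236, 252, 216, 33, 22, 0, 232, 239, 238, 137, 1, 1, 1, 1, 1]
175 [236, 198, 43, 139, 137, 136, 137, 139, 145, 139, 144, 140, 137, 147, 138, 134, 137, 141, 137, 136, 138, 136, 143, 138, 145, 54, 1, 1, 2, 1]
178 [236, 227, 0, 129, 131, 129, 129, 132, 136, 132, 136, 125, 122, 125, 123, 128, 127, 126, 123, 124, 123, 123, 124, 122, 121, 123, 8, 1, 0, 1]
181 [205, 18, 55, 123, 114, 114, 116, 116, 122, 123, 124, 113, 112, 105, 102, 105, 107, 115, 108, 105, 102, 107, 102, 102, 103, 106, 63, 1, 1, 0]
184 [151, 190, 183, 124, 118, 112, 111, 119, 129, 124, 120, 111, 107, 109, 106, 110, 110, 114, 111, 105, 102, 104, 103, 103, 101, 109, 62, 0, 0, 1]
187 [197, 188, 197, 124, 117, 117, 112, 120, 123, 122, 115, 113, 108, 108, 110, 104, 105, 113, 111, 108, 100, 1
[... 850 characters left out ...]
, 188, 184, 180, 180, 183, 190, 198, 195, 174, 122, 108, 103, 103, 120, 200, 195, 219, 210]
edges L [[245, 244, 222, 135, 205, 235, 234, 234, 233, 232, 235, 234, 233, 233, 233, 235, 233, 230, 142, 112, 111], [245, 244, 223, 141, 234, 244, 244, 245, 244, 245, 245, 245, 245, 246, 244, 244, 219, 178, 175, 112, 112], [245, 231, 76, 146, 236, 245, 245, 245, 244, 244, 244, 244, 245, 244, 244, 244, 244, 244, 122, 100, 102]]
0 0.03 -0.02 [230.6872 173.7839]
0 0.03 0.02 [274.6153 173.8108]
0 -0.03 -0.02 [232.0227 234.9554]
0 -0.03 0.02 [273.2372 234.9911]
0.022 0.03 -0.02 [228.5403 178.3686]
0.022 0.03 0.02 [276.6851 178.399 ]
0.022 -0.03 -0.02 [230.1399 244.7075]
0.022 -0.03 0.02 [275.0442 244.7483]
```

The stamp block projects within a pixel of a centred hold in the tool. The outline is at (0.5189, -0.2652) with yaw 11.66°. I'm moving over it and lowering in part.

Call:
apply_moves:
  moves:
    - [[0.025, 0.004, 0], 0]
    - [[0.028, 0.005, 0], 0]
    - [[0.0275, 0.0051, 0], -0.25]
    - [[0, 0, 0.025], 0]
    - [[0, 0, 0.025], 0]

```text
time_s: 9.67
tcp_pos: [0.5215, -0.2651, 0.2067]
ee_rot: [[0.979, 0.204, 0.004], [0.204, -0.979, -0.001], [0.004, 0.002, -1.0]]
wrist_force: [-0.0, 0.5, -2.8]
gripper_width: 0.273
gripper_force: 30.0
```

Call:
apply_moves:
  moves:
    - [[0, 0, 0.025], 0]
    - [[0, 0, 0.015], 0]
    - [[0, 0, 0.01], 0]
    - [[0, 0, 0], 0]
    - [[0, 0, 0], 0]

```text
time_s: 10.08
tcp_pos: [0.5194, -0.2654, 0.1568]
ee_rot: [[0.979, 0.204, 0.0], [0.204, -0.979, -0.001], [-0.0, 0.001, -1.0]]
wrist_force: [0.5, 0.3, -1.2]
gripper_width: 0.271
gripper_force: 30.0
```

```bash
cat > chk.py <<'E'
from h import *
np.set_printoptions(precision=4,suppress=True)
q=r.sense();T=np.array(q["tcp_pos"]);R=np.array(q["ee_rot"]);print(q["time_s"],T,"yaw",np.degrees(np.arctan2(R[1,0],R[0,0])),R[2],q["wrist_force"])
print("delta tool to outline",R.T@(np.array([.5189,-.2652,T[2]])-T),"face z by grasp",T[2]-.0766)
w=imaging.capture("wrist");f=w["frame"].astype(float);h=cv2.cvtColor(w["frame"],cv2.COLOR_BGR2HSV)
fz=T[2]-.0766
for z in(0,.022):print("pred",z,[proj(w,np.r_[(T+R@[.03,b,0])[:2],fz+z]) for b in(-.02,.02)])
print("outline front pred",[proj(w,np.r_[(T+R@[.04,b,0])[:2],.014]) for b in(-.03,.03)])
cv2.imwrite("pics/%s.png"%__import__("sys").argv[1],cv2.resize(w["frame"][80:260,150:350],None,fx=3,fy=3,interpolation=cv2.INTER_CUBIC))
s=imaging.capture("scene");cv2.imwrite("pics/s_%s.png"%__import__("sys").argv[1],cv2.resize(s["frame"][120:300,60:260],None,fx=3,fy=3,interpolation=cv2.INTER_CUBIC))
E
python3 chk.py v1
python3 -c "
import cv2,numpy as np
a=cv2.imread('pics/v1.png');b=cv2.imread('pics/s_v1.png')
cv2.imwrite('pics/vv1.png',cv2.resize(np.hstack([a,b]),(800,360)))"
```

```text
10.0833 [ 0.5194 -0.2654  0.1568] yaw 11.742226457650979 [-0.0001  0.0005 -1.    ] [ 0.4792  0.3395 -1.2288]
delta tool to outline [-0.0004 -0.0003 -0.    ] face z by grasp 0.08021282658647655
pred 0 [array([230.6529, 173.8737]), array([274.5397, 173.9169])]
pred 0.022 [array([228.5298, 178.4423]), array([276.6258, 178.4897])]
outline front pred [array([226.3639, 155.1785]), array([278.9244, 155.2301])]
```

View pics/vv1.png

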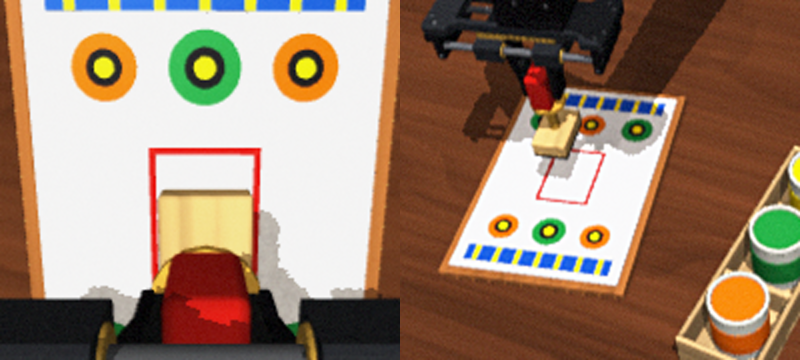

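Left half: the block at (205,225) sits centred in and parallel to the outline at (205,150). Right half: it hovers above the paper. I'm lowering to about 13 mm first and checking the height.

Call:
apply_moves:
  moves:
    - [[-0.0004, -0.0003, 0.015], 0]
    - [[0, 0, 0.015], 0]
    - [[0, 0, 0.013], 0]
    - [[0, 0, 0.008], 0]
    - [[0, 0, 0.002], 0]

```text
time_s: 10.6
tcp_pos: [0.5183, -0.265, 0.1032]
ee_rot: [[0.979, 0.203, -0.001], [0.203, -0.979, 0.0], [-0.001, -0.0, -1.0]]
wrist_force: [-0.4, -0.1, -1.3]
gripper_width: 0.276
gripper_force: 30.0
```

Call:
apply_moves:
  moves:
    - [[0, 0, 0], 0]
    - [[0, 0, 0], 0]

```text
time_s: 10.77
tcp_pos: [0.5194, -0.2653, 0.1047]
ee_rot: [[0.979, 0.204, 0.002], [0.204, -0.979, -0.001], [0.002, 0.001, -1.0]]
wrist_force: [0.1, -0.4, -2.3]
gripper_width: 0.275
gripper_force: 30.0
```

```bash
python3 chk.py v2
python3 - <<'E'
from h import *
s=imaging.capture("scene");w=imaging.capture("wrist");q=r.sense();T=np.array(q["tcp_pos"]);R=np.array(q["ee_rot"])
a=cv2.resize(w["frame"][135:235,200:310],None,fx=3.6,fy=3.6,interpolation=cv2.INTER_CUBIC)
k=5;x0,y0=105,160;b=cv2.resize(s["frame"][y0:y0+72,x0:x0+80],None,fx=k,fy=k,interpolation=cv2.INTER_CUBIC)
for fz,col in((.027,(255,0,255)),):
    H=np.array([proj(s,np.r_[(T+R@[i*.03,j*.02,0])[:2],fz]) for i,j in((1,1),(1,-1),(-1,-1),(-1,1))])
    cv2.polylines(b,[np.int32((H+.5-[x0,y0])*k)],True,col,1)
cv2.imwrite("pics/vv2.png",np.hstack([a,b]))
E
```

```text
10.7667 [ 0.5194 -0.2653  0.1047] yaw 11.75553745850221 [ 0.0018  0.0012 -1.    ] [ 0.0849 -0.4491 -2.2807]
delta tool to outline [-0.0004 -0.0002 -0.    ] face z by grasp 0.028067356995956222
pred 0 [array([230.6046, 174.0435]), array([274.4702, 174.0794])]
pred 0.022 [array([228.4944, 178.5768]), array([276.5674, 178.6157])]
outline front pred [array([221.0682, 161.1175]), array([284.0265, 161.1709])]
```

View pics/vv2.png

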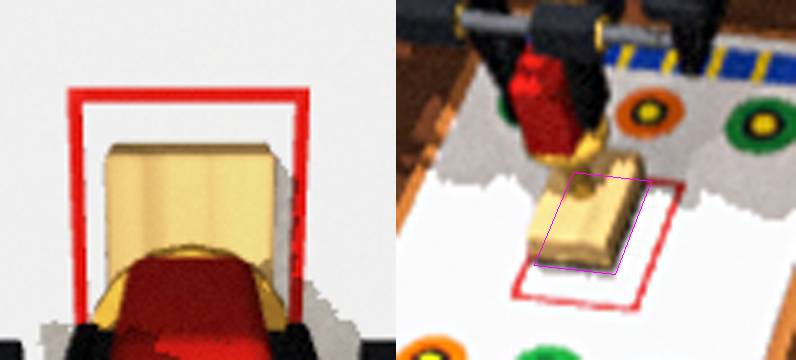

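In the wrist crop the block is centred in the outline to about 0.5 mm. In the scene crop the predicted face quad matches the block's lower edge, so the height model holds. Final 4 mm down.

Call:
apply_moves:
  moves:
    - [[0, 0, 0.002], 0]
    - [[0, 0, 0.0015], 0]
    - [[0, 0, 0], 0]
    - [[0, 0, 0], 0]
    - [[0, 0, 0], 0]

```text
time_s: 11.38
tcp_pos: [0.5185, -0.265, 0.1]
ee_rot: [[0.979, 0.203, -0.0], [0.203, -0.979, -0.0], [-0.0, 0.0, -1.0]]
wrist_force: [0.7, 0.8, -2.1]
gripper_width: 0.277
gripper_force: 30.0
```

Call:
apply_moves:
  moves:
    - [[0, 0, 0], 0]
    - [[0, 0, 0], 0]
    - [[0, 0, 0], 0]
    - [[0, 0, 0], 0]
    - [[0, 0, 0], 0]

```text
time_s: 11.8
tcp_pos: [0.5186, -0.265, 0.1001]
ee_rot: [[0.979, 0.203, 0.0], [0.203, -0.979, 0.0], [0.0, 0.0, -1.0]]
wrist_force: [-0.0, -0.9, -1.0]
gripper_width: 0.272
gripper_force: 30.0
```

The stamp is steady, with its face at about 0.0235 m (9.5 mm above the paper), the TCP within 0.4 mm of the outline's centre and the yaw matching to 0.1°. I'm handing in.

```bash
python3 -c "
from station import r
print(r.finish_job())"
```

```text
the job is handed in; nothing more can be done
None
```

I handed the job in at about 12 s, with the red-handled stamp gripped and still about 1 cm above the painting, centred on the red outline and parallel to it to within about 0.5 mm and 0.1° by my measurements; I saw no contact with the painting, caddy or pots, and the blue stamp was still hanging when last in view.

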